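# Present a grease sample jar to the code scanner

## Task

Book in the grease sample with the orange lid: stand that jar upright in the middle of the round black pad in front of the scanner, turned so that its bar label squarely faces the scanner's window. Leave the jar with the blue lid where it is.

Things in the scene. Friction and masses are not known exactly. Their poses are not given: they have to be found in the camera images.
- orange_jar_mid (a point): Centre (on the axis, half-way up) of the jar to scan: a closed rigid cylinder 46 mm in diameter, 76 mm high, under 0.2 kg, brown body, orange lid (top 19 mm), loose on the table; grip across its side from above. z points up along the jar, x from its axis to the middle of its label. A white line on the lid from centre to rim points to the label side too.
- orange_jar_label (a point): The middle of the orange-lidded jar's white label with black bars, on the jar's side: 23 mm from the jar's axis along its x axis, 29 mm above the jar's underside. The label covers about 100 degrees of the side, 40 mm high.
- scanner_pad (a point): Centre of the top of the scanner's round black pad (68 mm wide, 8 mm above the table, thin white circle on it), fixed. z up; x points level, squarely to the scanner's window. The scanner is a grey block 70 mm wide, 75 mm high, with a dark red window 91 mm from the pad's centre; block and pad share a silver base plate 215 x 90 x 6 mm that reaches 50 mm beyond the pad's centre.
- blue_jar_mid (a point): The middle (on the axis, half-way up) of the other jar, the same in all but its blue lid; it stands on the table and is to be left alone.

How it is judged:
By the outcome, as a careful person would: the job done as asked, in the order asked, and still so for the second after the job is handed in, with the robot touching nothing.
It also fails if it takes over 38 s, if anything falls off the work surface, if the arm or the gripper's body presses on something with over 40 N, if the wrist force passes 120 N, or if a joint passes its speed limit or range.

## Robot

A 7-joint arm with a two-finger parallel gripper is mounted at the origin on a cart in front of the work surface, level with it; the furniture and walls round the work are solid. World frame = base frame: x ahead of the robot, y to its left, z up, the work surface at z = 0. Lengths are in m, angles in rad, forces in N, time in s.
With the tool pointing down it reaches from about 0.4 to 0.85 m from the base axis. Payload 4.5 kg.
Tool frame: the origin (TCP) lies midway between the tips of the shut fingers; the grasp point (between the pads) lies behind it (r.tcp_to_grasp is the x of the grasp point in the tool frame, in m); x points along the fingers, z is the direction in which the jaws open and shut, and the axes are right-handed (so a half turn about x gives the same grasp; the last joint's range is limited). The gripper opens to 88 mm and grips with 3 to 60 N. Pads are 18 mm wide; open, the fingers measure 123 mm over their backs; the gripper's body (75 mm by 187 mm) begins 45 mm behind the grasp point.
Start: joints at [1.299, 0.689, -0.195, 1.565, 0.157, 0.902, -0.215], TCP at [0.188, -0.596, 0.239] pointing down, gripper open.
Joint ranges: [-3.01, 3.01], [-0.46, 2.08], [-1.47, 1.51], [0.13, 2.56], [-1, 4.14], [0.04, 2.09], [-2.66, 2.66]. Speed limits (rad/s): [2.57, 2.57, 3.14, 3.14, 3.14, 3.14, 3.14].

## Interface

Orientations are given as a unit quaternion [x, y, z, w].
In Python, from plant import readout, optics, workorder, r gives the robot as it stands.
- The arm moves only by the tool drive_tool, never from a script. Its argument "series" is a list of rows, each an object of numbers: "hand": the finger opening in cm, from 0 to 8.81; "dx", "dy", "dz": the shift along the tool's x, y, z in cm; "yaw": the turn about the tool's x in degrees. In form: [{"hand": .., "dx": .., "dy": .., "dz": .., "yaw": ..}, ...]. A call has exactly 8 rows; each row shifts and turns the commanded pose from where the row before left it, along the tool's axes as they then stand; what a row does not reach is not made up. A row lasts 1/8 s, in which the tool goes at most 62.5 mm and 10.7 degrees, less where a joint would pass 70% of its speed; a pose out of reach is approached as far as the arm can. A call with a gripper value outside its range is refused whole. The fingers move at their own pace and stop on an object; "squeeze" is the grip in N (left out, the last holds). Time passes only in rows, so rows that do not move let the fingers close, or fill a call up. It gives the time, the measured TCP pose, the force and the opening at its end, in the units of the state.
- readout.get_state(): the state, without advancing time (a new reading comes with each control period).
- optics.snapshot(name): name is "scene" or "top" or "wrist"; returns a dict with "pixels" (480x640x3 uint8, red, green, blue), "depth" (480x640 float32, m along the optical axis (not along the pixel's ray), 0 where there is no reading), "fx", "fy", "cx", "cy" (pixels), "R" (3x3) and "t" (3): a world point X has camera coordinates R X + t. Camera axes: x right, y down, z forward; pixel columns grow to the right and rows downward; lengths in m; the calibration is good to about 2 mm. A picture is of the moment at which its call begins.
- workorder.finish_job(): hands the job in, once; it reports no verdict.
The state is a dict: "clock": time; "q": joint angles; "qd": joint speeds; "joint_torque": joint torques, N m; "tool_pos": TCP position; "eef_rot": TCP orientation; "contact_force": force on the tool from outside, world axes, zero at the start; "moment": the same for the moment, N m; "opening": opening from 0.0 (shut) to 1.0 (fully open).
Only numpy, scipy, OpenCV 4.12 (cv2) and the standard library are available. Lean on these libraries where they do the work, as an engineer would, in place of code of your own. Each camera call takes 0.05 s, during which the arm holds its last target. There are 200 camera calls.

## Working session

There is one attempt and no reset: what is moved stays moved. The work goes in short steps, Python scripts to look and compute and a tool call to move; the robot and the scene stay as the last step left them, time stands still between calls to the robot, and variables do not carry over. Pictures are saved under pics/ and viewed, about 8 in all and at most 12, crops included, and the job is handed in when it is done.

Besides the shell and the picture viewer there is one more tool, called after "Emit:" as name(argument=value, ...) on one line, values as JSON. drive_tool: Moves the arm, as the interface text tells. Its arguments: {"type":"object","properties":{"series":{"type":"array","items":{"type":"object","properties":{"hand":{"type":"number"},"dx":{"type":"number"},"dy":{"type":"number"},"dz":{"type":"number"},"yaw":{"type":"number"}}}},"squeeze":{"type":"number"}},"required":["series"]}

```bash
mkdir -p pics; cat > h.py <<'E'
import numpy as np, cv2
from plant import readout, optics, workorder, r
from scipy.spatial.transform import Rotation as Ro
def snap(n,f=None):
    s=optics.snapshot(n)
    if f: cv2.imwrite('pics/'+f,s['pixels'][:,:,::-1])
    return s
def ray(s,u,v,z):
    d=s['R'].T@np.array([(u-s['cx'])/s['fx'],(v-s['cy'])/s['fy'],1]); o=-s['R'].T@s['t']
    return o+d*(z-o[2])/d[2]
def proj(s,X):
    c=s['R']@np.array(X)+s['t']; return s['fx']*c[0]/c[2]+s['cx'],s['fy']*c[1]/c[2]+s['cy']
E
python3 - <<'E'
from h import *
st=readout.get_state();print(st['clock'],st['tool_pos'],st['eef_rot'],st['opening'],r.tcp_to_grasp)
print(Ro.from_quat(st['eef_rot']).as_matrix().round(3))
for n in('scene','top'):
    s=snap(n,n+'1.png');print(n,-s['R'].T@s['t'],s['R'].round(2).tolist())
E
```

```text
0.0 [ 0.18791677 -0.59540155  0.23790349] [ 0.41833017  0.57090146 -0.41763461  0.56978305] 1.001842539390853 -0.0187
[[-0.001  0.954  0.301]
 [ 0.002  0.301 -0.954]
 [-1.    -0.    -0.002]]
scene [0.10074689 0.45258935 0.53555402] [[-0.8, -0.6, -0.02], [-0.33, 0.46, -0.83], [0.51, -0.66, -0.56]]
top [ 0.45612713 -0.07619749  0.91767867] [[-0.01, -1.0, 0.02], [-0.99, 0.01, -0.11], [0.11, -0.02, -0.99]]
```

View pics/scene1.png

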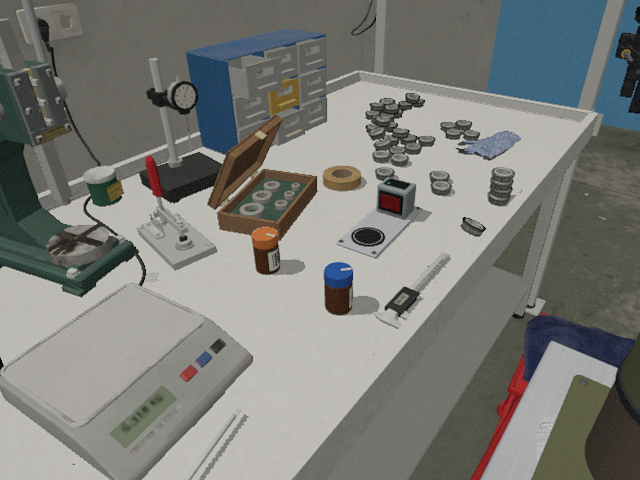

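View pics/top1.png

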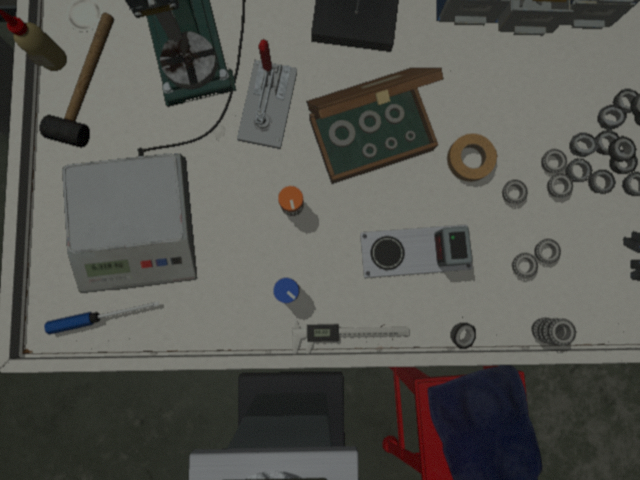

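Scene view: the orange jar stands at (266,250) with its label facing right/front, the blue jar at (339,288) and the pad at (368,236). Top view: orange lid at (291,200) with its line pointing down (−x), pad at (388,252), scanner at (455,247). Next I'll measure these.

```bash
cat >> h.py <<'E'
def blob(mask,near,rad=40):
    m=mask.astype(np.uint8); n,l,st,c=cv2.connectedComponentsWithStats(m)
    k=[i for i in range(1,n) if np.hypot(*(c[i]-near))<rad]
    i=max(k,key=lambda i:st[i,4]); return l==i
def lid(s,near,z=.076,rad=40):
    hsv=cv2.cvtColor(s['pixels'],cv2.COLOR_RGB2HSV); H,S,V=hsv[...,0].astype(int),hsv[...,1],hsv[...,2]
    m=blob((H>3)&(H<17)&(S>170)&(V>110),near,rad)
    hull=cv2.convexHull(np.argwhere(m)[:,::-1].astype(np.int32))
    f=np.zeros(m.shape,np.uint8);cv2.fillConvexPoly(f,hull,1)
    w=(f>0)&(S<140)&(V>130)
    return m,hull,w
E
python3 - <<'E'
from h import *
s=snap('top')
m,h,w=lid(s,(291,200))
(c,rad)=cv2.minEnclosingCircle(h);print('lid',c,rad,ray(s,*c,.076))
p=np.argwhere(w)[:,::-1];print(len(p),p.mean(0))
P=np.array([ray(s,*q,.076) for q in p]);C=ray(s,*c,.076)
d=(P.mean(0)-C);print('line dir',np.degrees(np.arctan2(d[1],d[0])),np.linalg.norm(d))
g=cv2.cvtColor(s['pixels'],cv2.COLOR_RGB2GRAY);hsv=cv2.cvtColor(s['pixels'],cv2.COLOR_RGB2HSV)
b=blob(g<70,(388,252),20);(e,ax,an)=cv2.fitEllipse(cv2.convexHull(np.argwhere(b)[:,::-1].astype(np.int32)));print('pad',e,ax,ray(s,*e,.008))
cv2.imwrite('pics/crop.png',cv2.resize(s['pixels'][170:310,260:480,::-1],None,fx=3.6,fy=3.6,interpolation=cv2.INTER_CUBIC))
E
```

```text
lid (290.2903137207031, 198.19354248046875) 11.516956329345703 [ 0.62271634 -0.03816893  0.076     ]
0 [nan nan]
line dir nan nan
pad (387.1669921875, 252.63067626953125) (33.52963638305664, 33.9376220703125) [ 0.52552084 -0.22507017  0.008     ]<stdin>:5: RuntimeWarning: Mean of empty slice.
  ret = um.true_divide(
<stdin>:7: RuntimeWarning: Mean of empty slice.
  ret = ret.dtype.type(ret / rcount)
```

View pics/crop.png

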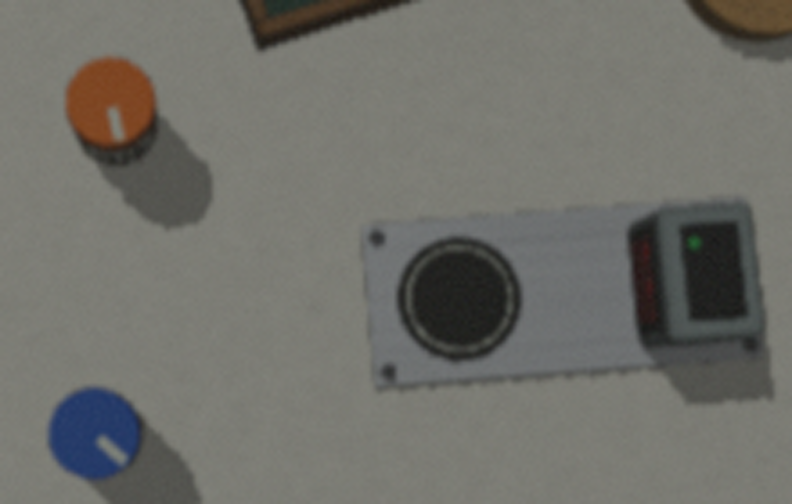

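Lid line runs from about (112,103) to (120,138) in the crop, so the label faces about −167°. The scanner window lies at about −86° from the pad. Going above the jar.

Emit:
drive_tool(series=[{"dy": 3.6, "dz": -2.5}, {"dy": 3.6, "dz": -2.5}, {"dy": 3.6, "dz": -2.5}, {"dy": 3.6, "dz": -2.5}, {"dy": 3.6, "dz": -2.5}, {"dy": 3.6, "dz": -2.5}, {"dy": 3.6, "dz": -2.5}, {"dy": 3.6, "dz": -2.5}])

```text
invalid input at $.series[0]: expected keys hand, dx, dy, dz, yaw
```

Emit:
drive_tool(series=[{"dy": 3.6, "dz": -2.5}, {"dy": 3.6, "dz": -2.5}, {"dy": 3.6, "dz": -2.5}, {"dy": 3.6, "dz": -2.5}, {"dy": 3.6, "dz": -2.5}, {"dy": 3.6, "dz": -2.5}, {"dy": 1}, {}])

```text
invalid input at $.series[0]: expected keys hand, dx, dy, dz, yaw
```

```bash
python3 - <<'E'
from h import *
s=snap('wrist','w1.png');st=readout.get_state();print(st['clock'],st['tool_pos'],st['q'],Ro.from_quat(st['eef_rot']).as_matrix().round(3).tolist())
print(proj(s,[.623,-.038,.076]),proj(s,[.525,-.225,.008]),-s['R'].T@s['t'])
E
```

```text
0.2 [ 0.18805421 -0.59565534  0.23824799] [ 1.29878528  0.68963151 -0.19458491  1.56590824  0.1573128   0.90250796
 -0.21510543] [[-0.0, 0.954, 0.301], [0.001, 0.301, -0.954], [-1.0, -0.0, -0.001]]
(np.float64(-805.875902065781), np.float64(-1386.8614014422076)) (np.float64(-68.28867066751974), np.float64(-479.01870948031535)) [ 0.26537783 -0.57194481  0.38429417]
```

View pics/w1.png

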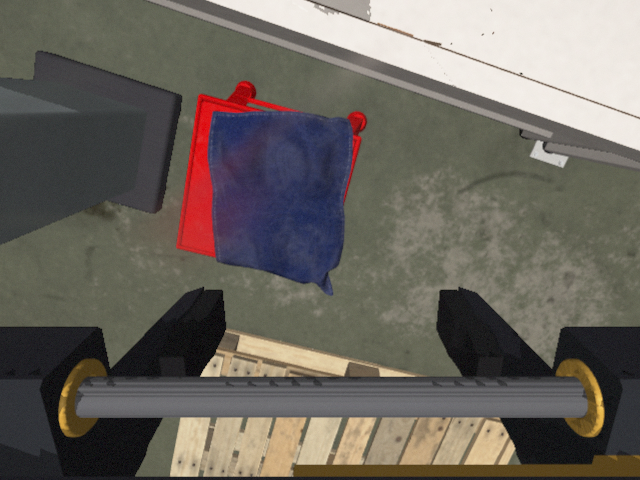

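The moves were refused because every key is required; the arm has not moved. The wrist view shows only the floor and the fingers. Resending with all keys, stopping about 8 cm short so the wrist camera is over the jar.

Emit:
drive_tool(series=[{"hand": 8.8, "dx": 0, "dy": 3.6, "dz": -2.9, "yaw": 0}, {"hand": 8.8, "dx": 0, "dy": 3.6, "dz": -2.9, "yaw": 0}, {"hand": 8.8, "dx": 0, "dy": 3.6, "dz": -2.9, "yaw": 0}, {"hand": 8.8, "dx": 0, "dy": 3.6, "dz": -2.9, "yaw": 0}, {"hand": 8.8, "dx": 0, "dy": 3.6, "dz": -2.9, "yaw": 0}, {"hand": 8.8, "dx": 0, "dy": 3.6, "dz": -2.9, "yaw": 0}, {"hand": 8.8, "dx": 0, "dy": 3.6, "dz": -2.9, "yaw": 0}, {"hand": 8.8, "dx": 0, "dy": 3.6, "dz": -2.9, "yaw": 0}])

```text
clock: 1.2
tool_pos: [0.3937, -0.2868, 0.2388]
eef_rot: [0.418, 0.57, -0.418, 0.57]
contact_force: [0.4, -0.9, -0.9]
opening: 1.001
```

Emit:
drive_tool(series=[{"hand": 8.8, "dx": 0, "dy": 3.6, "dz": -2.9, "yaw": 0}, {"hand": 8.8, "dx": 0, "dy": 3.6, "dz": -2.9, "yaw": 0}, {"hand": 8.8, "dx": 0, "dy": 3.6, "dz": -2.9, "yaw": 0}, {"hand": 8.8, "dx": 0, "dy": 3.6, "dz": -2.9, "yaw": 0}, {"hand": 8.8, "dx": 0, "dy": 3.6, "dz": -2.9, "yaw": 0}, {"hand": 8.8, "dx": 0, "dy": 3.6, "dz": -2.9, "yaw": 0}, {"hand": 8.8, "dx": 0, "dy": 0, "dz": 0, "yaw": 0}, {"hand": 8.8, "dx": 0, "dy": 0, "dz": 0, "yaw": 0}])

```text
clock: 2.2
tool_pos: [0.546, -0.0577, 0.2384]
eef_rot: [0.418, 0.57, -0.419, 0.57]
contact_force: [0.4, 0.0, -0.9]
opening: 1.001
```

```bash
python3 - <<'E'
from h import *
s=snap('wrist','w2.png');st=readout.get_state();print(st['clock'],st['tool_pos'],st['q'],Ro.from_quat(st['eef_rot']).as_matrix().round(3).tolist())
print(proj(s,[.623,-.038,.076]),proj(s,[.525,-.225,.008]),-s['R'].T@s['t'])
E
```

```text
2.25 [ 0.54575285 -0.05848188  0.23851705] [ 0.09853103  0.58709257 -0.12450569  1.79894774  0.10126251  0.76286105
 -1.34535131] [[-0.001, 0.954, 0.299], [-0.001, 0.299, -0.954], [-1.0, -0.001, 0.001]]
(np.float64(335.99077015648754), np.float64(107.94102537190157)) (np.float64(480.2755529336132), np.float64(261.1232601202871)) [ 0.62346957 -0.03382678  0.38453799]
```

View pics/w2.png

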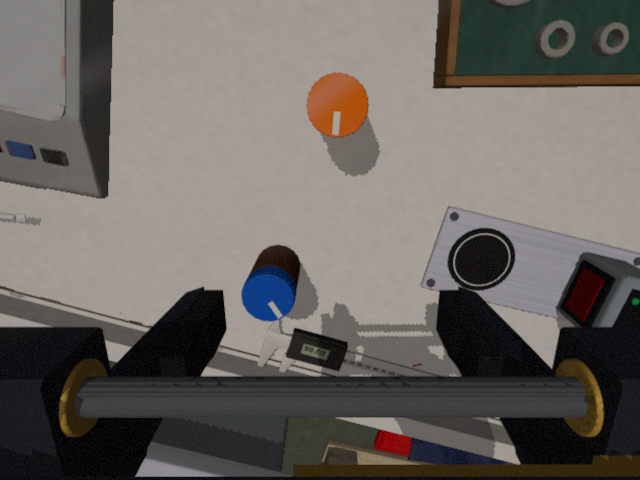

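Wrist view: orange lid at (337,104) with its line down to (335,135), blue jar at (269,293), pad at (481,258), plate screws at (454,216), (431,283) and (638,261).

```bash
python3 - <<'E'
from h import *
s=snap('wrist');st=readout.get_state()
m,h,w=lid(s,(337,104));c,rad=cv2.minEnclosingCircle(h)
C=ray(s,*c,.076);print('lid',c,rad,C)
hsv=cv2.cvtColor(s['pixels'],cv2.COLOR_RGB2HSV)
yy,xx=np.mgrid[:480,:640];w=(np.hypot(xx-c[0],yy-c[1])<rad-1)&(hsv[...,1]<150)
p=np.argwhere(w)[:,::-1];print(len(p),p.mean(0))
L=cv2.fitLine(p.astype(np.float32),cv2.DIST_L2,0,.01,.01).ravel()
a=lambda u,v,z:(lambda d:np.degrees(np.arctan2(d[1],d[0])))(ray(s,*v,z)-ray(s,*u,z))
q=L[2:];sg=np.sign(np.dot(L[:2],q-np.array(c)))
print('label dir: fit',a(q,q+10*sg*L[:2],.076),'c->mean',a(c,q,.076))
g=cv2.cvtColor(s['pixels'],cv2.COLOR_RGB2GRAY)
b=blob(g<60,(481,258),12);e,ax,_=cv2.fitEllipse(cv2.convexHull(np.argwhere(b)[:,::-1].astype(np.int32)));E=ray(s,*e,.008);print('pad',e,ax,E)
S=[]
for n in((454,216),(431,283),(638,261)):
    try:
        k=blob(g<100,n,5);cc=np.argwhere(k).mean(0)[::-1];S.append(cc);print(n,k.sum(),cc,ray(s,*cc,.006))
    except Exception as x: print(n,x); S.append(np.array(n,float))
print('scan dir',a(S[0],S[2],.006),'perp',a(S[0],S[1],.006)+90, 'mid->pad',a((S[0]+S[1])/2,e,.007))
T=Ro.from_quat(st['eef_rot']).as_matrix();d=C-st['tool_pos'];print('to jar tool yz cm',(T.T@d*100).round(2))
# window top edge red
r_=blob((hsv[...,1]>150)&((hsv[...,0]<8)|(hsv[...,0]>172))&(hsv[...,2]>50),(587,290),25)
print('window rect',cv2.minAreaRect(np.argwhere(r_)[:,::-1].astype(np.float32)),'depth',)
uv=np.argwhere(r_&(s['depth']>0));D=s['depth'][uv[:,0],uv[:,1]]
X=np.c_[(uv[:,1]-s['cx'])/s['fx']*D,(uv[:,0]-s['cy'])/s['fy']*D,D];X=(X-s['t'])@s['R']
_,_,V=np.linalg.svd(X-X.mean(0));print('window centre',X.mean(0),'normal',V[2])
E
```

```text
lid (337.9800109863281, 105.6500015258789) 31.34722900390625 [ 0.62478037 -0.0398021   0.076     ]
267 [343.53932584 120.20224719]
label dir: fit 131.9108379160427 c->mean -140.4583712123618
pad (480.8800354003906, 258.6891784667969) (47.1440315246582, 54.3404541015625) [ 0.52714467 -0.22531591  0.008     ]
(454, 216) 62 [453.11290323 215.40322581] [ 0.56070339 -0.18120734  0.006     ]
(431, 283) 57 [429.56140351 281.92982456] [ 0.48660098 -0.18578968  0.006     ]
(638, 261) max() iterable argument is empty
scan dir -86.61631024537131 perp -86.4614529746803 mid->pad -87.38485901018254
to jar tool yz cm [16.25  8.13  0.54]
window rect ((592.2072143554688, 299.6009521484375), (2.2359490394592285, 45.61796951293945), 25.97439193725586) depth
window centre [ 0.53299658 -0.31657023  0.05481084] normal [ 0.04903944 -0.78640503  0.61576153]
```

```bash
python3 - <<'E'
from h import *
s=snap('wrist')
hsv=cv2.cvtColor(s['pixels'],cv2.COLOR_RGB2HSV);g=cv2.cvtColor(s['pixels'],cv2.COLOR_RGB2GRAY)
m,h,w=lid(s,(337,104));c,ax,_=cv2.fitEllipse(h);print('lid ell',c,ax,ray(s,*c,.076))
yy,xx=np.mgrid[:480,:640];w=(np.hypot(xx-c[0],yy-c[1])<.85*min(ax)/2)&(hsv[...,1]<140)
w=blob(w,(336,122),12);p=np.argwhere(w)[:,::-1];print(len(p))
L=cv2.fitLine(p.astype(np.float32),cv2.DIST_L2,0,.01,.01).ravel();q=L[2:]
a=lambda u,v,z:(lambda d:np.degrees(np.arctan2(d[1],d[0])))(ray(s,*v,z)-ray(s,*u,z))
sg=np.sign(np.dot(L[:2],q-np.array(c)));print('label',a(q,q+10*sg*L[:2],.076),a(c,q,.076))
k=cv2.morphologyEx((g<90).astype(np.uint8),cv2.MORPH_CLOSE,np.ones((7,7)));b=blob(k>0,(481,258),8)
e,ax,_=cv2.fitEllipse(cv2.convexHull(np.argwhere(b)[:,::-1].astype(np.int32)));print('pad',e,ax,ray(s,*e,.008))
E
```

```text
lid ell (339.6114196777344, 109.03504180908203) (47.250003814697266, 62.866451263427734) [ 0.62288429 -0.04200982  0.076     ]
132
label -165.57957205723878 170.07713159956498Traceback (most recent call last):
  File "<stdin>", line 10, in <module>
  File "h.py", line 16, in blob
    i=max(k,key=lambda i:st[i,4]); return l==i
ValueError: max() iterable argument is empty
```

Emit:
drive_tool(series=[{"hand": 8.8, "dx": 3, "dy": 4.1, "dz": 0.3, "yaw": 0}, {"hand": 8.8, "dx": 3, "dy": 4, "dz": 0.2, "yaw": 0}, {"hand": 8.8, "dx": 3.6, "dy": 0, "dz": 0, "yaw": 0}, {"hand": 8.8, "dx": 3.6, "dy": 0, "dz": 0, "yaw": 0}, {"hand": 8.8, "dx": 3.6, "dy": 0, "dz": 0, "yaw": 0}, {"hand": 8.8, "dx": 3.6, "dy": 0, "dz": 0, "yaw": 0}, {"hand": 8.8, "dx": 0.3, "dy": 0, "dz": 0, "yaw": 0}, {"hand": 8.8, "dx": 0, "dy": 0, "dz": 0, "yaw": 0}])

```text
clock: 3.35
tool_pos: [0.6258, -0.0382, 0.0326]
eef_rot: [0.418, 0.57, -0.418, 0.571]
contact_force: [0.5, -0.3, 0.5]
opening: 0.996
```

Emit:
drive_tool(series=[{"hand": 4, "dx": 0, "dy": 0, "dz": 0, "yaw": 0}, {"hand": 4, "dx": 0, "dy": 0, "dz": 0, "yaw": 0}, {"hand": 4, "dx": 0, "dy": 0, "dz": 0, "yaw": 0}, {"hand": 4, "dx": 0, "dy": 0, "dz": 0, "yaw": 0}, {"hand": 4, "dx": 0, "dy": 0, "dz": 0, "yaw": 0}, {"hand": 4, "dx": 0, "dy": 0, "dz": 0, "yaw": 0}, {"hand": 4, "dx": 0, "dy": 0, "dz": 0, "yaw": 0}, {"hand": 4, "dx": 0, "dy": 0, "dz": 0, "yaw": 0}], squeeze=20)

```text
clock: 4.35
tool_pos: [0.6254, -0.0376, 0.0319]
eef_rot: [0.418, 0.57, -0.418, 0.57]
contact_force: [-1.2, 0.0, 3.0]
opening: 0.515
```

Emit:
drive_tool(series=[{"hand": 4, "dx": -3, "dy": 0, "dz": 0, "yaw": 0}, {"hand": 4, "dx": -4, "dy": 0, "dz": 0, "yaw": 0}, {"hand": 4, "dx": -1, "dy": -3, "dz": 3, "yaw": 0}, {"hand": 4, "dx": 0, "dy": -3, "dz": 3, "yaw": 0}, {"hand": 4, "dx": 0, "dy": -3, "dz": 3, "yaw": 0}, {"hand": 4, "dx": 0, "dy": -3, "dz": 3, "yaw": 0}, {"hand": 4, "dx": 0, "dy": -3, "dz": 3, "yaw": 0}, {"hand": 4, "dx": 0, "dy": 0, "dz": 0, "yaw": 0}])

```text
clock: 5.35
tool_pos: [0.5241, -0.2307, 0.1111]
eef_rot: [0.419, 0.569, -0.422, 0.568]
contact_force: [0.2, -0.6, -2.0]
opening: 0.517
```

Emit:
drive_tool(series=[{"hand": 4, "dx": 0, "dy": 0, "dz": 0, "yaw": -10}, {"hand": 4, "dx": 0, "dy": 0, "dz": 0, "yaw": -10}, {"hand": 4, "dx": 0, "dy": 0, "dz": 0, "yaw": -10}, {"hand": 4, "dx": 0, "dy": 0, "dz": 0, "yaw": -10}, {"hand": 4, "dx": 0, "dy": 0, "dz": 0, "yaw": -10}, {"hand": 4, "dx": 0, "dy": 0, "dz": 0, "yaw": -10}, {"hand": 4, "dx": 0, "dy": 0, "dz": 0, "yaw": -10}, {"hand": 4, "dx": 0, "dy": 0, "dz": 0, "yaw": -10}])

```text
clock: 6.35
tool_pos: [0.5277, -0.2245, 0.1114]
eef_rot: [-0.049, 0.705, 0.049, 0.705]
contact_force: [0.6, -0.0, -1.4]
opening: 0.517
```

```bash
python3 - <<'E'
from h import *
s=snap('wrist');t=snap('top');st=readout.get_state();R=Ro.from_quat(st['eef_rot']).as_matrix();print(st['clock'],st['tool_pos'],st['opening'],R.round(3).tolist())
print('tool z ang',np.degrees(np.arctan2(R[1,2],R[0,2])),'pad off tool cm',(R.T@(np.array([.527,-.2255,.008])-st['tool_pos'])*100).round(2))
a=cv2.resize(s['pixels'],(400,300));c=snap('scene')['pixels'][150:300,280:480]
b=t['pixels'][180:330,300:500]
cv2.imwrite('pics/p3.png',np.vstack([np.hstack([a,cv2.resize(c,(400,300))]),np.hstack([cv2.resize(b,(400,300)),s['pixels'][180:480,120:520]])])[:,:,::-1])
E
```

```text
6.45 [ 0.52751602 -0.22476482  0.11125367] 0.5107985820046769 [[-0.0, -0.132, 0.991], [0.001, 0.991, 0.132], [-1.0, 0.001, -0.0]]
tool z ang 7.591353715108889 pad off tool cm [10.33 -0.08 -0.06]
```

View pics/p3.png

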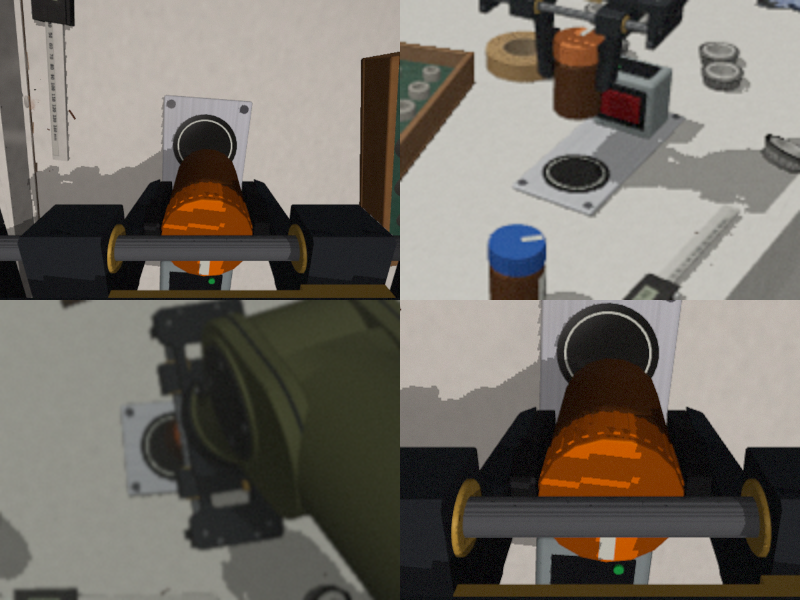

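Jar is held over the pad, clear in every view. The rim end of the lid line shows below the rod at about (605,548) in the bottom-right crop, i.e. on the scanner side. Checking its direction and the jar's axis.

```bash
python3 - <<'E'
from h import *
s=snap('wrist');hsv=cv2.cvtColor(s['pixels'],cv2.COLOR_RGB2HSV);z=.1554
A=readout.get_state()['tool_pos']
w=blob((hsv[...,1]<90)&(hsv[...,2]>140),(325,428),12);p=np.argwhere(w)[:,::-1];print(len(p),p.min(0),p.max(0))
q=p.mean(0);P=ray(s,*q,z);d=P-A;print('line px',P,np.hypot(*d[:2]),np.degrees(np.arctan2(d[1],d[0])))
L=cv2.fitLine(p.astype(np.float32),2,0,.01,.01).ravel();d=ray(s,*(q+8*L[:2]*np.sign(L[1])),z)-P;print('fit',np.degrees(np.arctan2(d[1],d[0])))
H=hsv[...,0].astype(int);o=(H>3)&(H<17)&(hsv[...,1]>170);
ys=np.argwhere(o[400:,200:440]|w[400:,200:440])+[400,200];print('lowest orange',ys[:,0].max(),ray(s,ys[ys[:,0]>=ys[:,0].max()-1][:,1].mean(),ys[:,0].max(),z))
for v in(425,430,435): 
    x=ys[ys[:,0]==v][:,1]
    if len(x): print(v,x.min(),x.max(),ray(s,x.min(),v,z)[:2],ray(s,x.max(),v,z)[:2])
E
```

```text
306 [319 418] [335 439]
line px [ 0.52954001 -0.2438132   0.1554    ] 0.018912443870471116 -84.07806199364502
fit -88.30815902202049
lowest orange 476 [ 0.50362185 -0.26742818  0.1554    ]
425 282 378 [ 0.51508    -0.24436081] [ 0.54566708 -0.240448  ]
430 224 372 [ 0.49670282 -0.24873501] [ 0.54407535 -0.24267605]
435 298 360 [ 0.520591   -0.24772327] [ 0.54053742 -0.24517259]
```

Axis comes out at (0.528, −0.2257) and line at about −85.5° to −88°; the target is (0.527, −0.2255) and −86.5°. Lowering with a tiny correction.

Emit:
drive_tool(series=[{"hand": 4, "dx": 2.5, "dy": 0, "dz": -0.1, "yaw": 0.5}, {"hand": 4, "dx": 2.5, "dy": 0, "dz": 0, "yaw": 0}, {"hand": 4, "dx": 1.2, "dy": 0, "dz": 0, "yaw": 0}, {"hand": 4, "dx": 0.4, "dy": 0, "dz": 0, "yaw": 0}, {"hand": 4, "dx": 0.3, "dy": 0, "dz": 0, "yaw": 0}, {"hand": 4, "dx": 0.1, "dy": 0, "dz": 0, "yaw": 0}, {"hand": 4, "dx": 0.1, "dy": 0, "dz": 0, "yaw": 0}, {"hand": 4, "dx": 0, "dy": 0, "dz": 0, "yaw": 0}])

```text
clock: 7.55
tool_pos: [0.5265, -0.2259, 0.0409]
eef_rot: [-0.043, 0.706, 0.043, 0.706]
contact_force: [-0.3, 0.9, -1.6]
opening: 0.518
```

```bash
python3 - <<'E'
from h import *
s=snap('wrist');c=snap('scene')['pixels'][150:300,280:480]
print(readout.get_state()['tool_pos'],readout.get_state()['contact_force'])
cv2.imwrite('pics/p4.png',np.hstack([cv2.resize(s['pixels'],(400,300)),cv2.resize(c,(400,300),interpolation=cv2.INTER_CUBIC)])[:,:,::-1])
E
```

```text
[ 0.52653415 -0.22593398  0.04089854] [-0.21597898  0.09201887 -2.17717293]
```

View pics/p4.png

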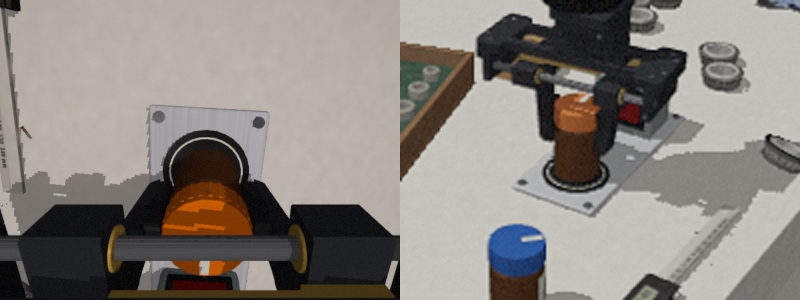

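The jar stands over the pad's ring and within it, and the force shows no contact yet. Lowering by another millimetre or so.

Emit:
drive_tool(series=[{"hand": 4, "dx": 0.05, "dy": 0, "dz": 0, "yaw": 0}, {"hand": 4, "dx": 0.05, "dy": 0, "dz": 0, "yaw": 0}, {"hand": 4, "dx": 0, "dy": 0, "dz": 0, "yaw": 0}, {"hand": 4, "dx": 0, "dy": 0, "dz": 0, "yaw": 0}, {"hand": 4, "dx": 0, "dy": 0, "dz": 0, "yaw": 0}, {"hand": 4, "dx": 0, "dy": 0, "dz": 0, "yaw": 0}, {"hand": 4, "dx": 0, "dy": 0, "dz": 0, "yaw": 0}, {"hand": 4, "dx": 0, "dy": 0, "dz": 0, "yaw": 0}])

```text
clock: 8.65
tool_pos: [0.5265, -0.2259, 0.0399]
eef_rot: [-0.043, 0.706, 0.043, 0.706]
contact_force: [-1.2, 0.0, 2.1]
opening: 0.515
```

Contact now (vertical force −2 to +2 N). Opening, then rising straight up.

Emit:
drive_tool(series=[{"hand": 4.8, "dx": 0, "dy": 0, "dz": 0, "yaw": 0}, {"hand": 5.2, "dx": 0, "dy": 0, "dz": 0, "yaw": 0}, {"hand": 6, "dx": 0, "dy": 0, "dz": 0, "yaw": 0}, {"hand": 8.8, "dx": 0, "dy": 0, "dz": 0, "yaw": 0}, {"hand": 8.8, "dx": 0, "dy": 0, "dz": 0, "yaw": 0}, {"hand": 8.8, "dx": 0, "dy": 0, "dz": 0, "yaw": 0}, {"hand": 8.8, "dx": 0, "dy": 0, "dz": 0, "yaw": 0}, {"hand": 8.8, "dx": 0, "dy": 0, "dz": 0, "yaw": 0}])

```text
clock: 9.65
tool_pos: [0.5265, -0.2258, 0.0397]
eef_rot: [-0.043, 0.706, 0.043, 0.706]
contact_force: [0.8, 0.3, -0.1]
opening: 0.998
```

Emit:
drive_tool(series=[{"hand": 8.8, "dx": -2, "dy": 0, "dz": 0, "yaw": 0}, {"hand": 8.8, "dx": -4, "dy": 0, "dz": 0, "yaw": 0}, {"hand": 8.8, "dx": -4, "dy": 0, "dz": 0, "yaw": 0}, {"hand": 8.8, "dx": -4, "dy": 0, "dz": 0, "yaw": 0}, {"hand": 8.8, "dx": -4, "dy": 0, "dz": 0, "yaw": 0}, {"hand": 8.8, "dx": 0, "dy": -5, "dz": 0, "yaw": 0}, {"hand": 8.8, "dx": 0, "dy": -5, "dz": 0, "yaw": 0}, {"hand": 8.8, "dx": 0, "dy": 0, "dz": 0, "yaw": 0}])

```text
clock: 10.65
tool_pos: [0.5373, -0.3307, 0.219]
eef_rot: [-0.041, 0.706, 0.039, 0.706]
contact_force: [0.0, 0.9, 0.7]
opening: 1.001
```

```bash
python3 - <<'E'
from h import *
s=snap('wrist');t=snap('top');c=snap('scene')['pixels'][150:300,280:480]
J=[.527,-.2255,.084];u=proj(s,J);print('proj',u)
m,h,w=lid(s,u,rad=30);cc,rad=cv2.minEnclosingCircle(h);C=ray(s,*cc,.084);print('lid',cc,rad,C)
hsv=cv2.cvtColor(s['pixels'],cv2.COLOR_RGB2HSV)
yy,xx=np.mgrid[:480,:640];w=(np.hypot(xx-cc[0],yy-cc[1])<.88*rad)&(hsv[...,1]<140)
p=np.argwhere(w)[:,::-1];q=p.mean(0);L=cv2.fitLine(p.astype(np.float32),2,0,.01,.01).ravel()
a=lambda u,v:(lambda d:np.degrees(np.arctan2(d[1],d[0])))(ray(s,*v,.084)-ray(s,*u,.084))
sg=np.sign(np.dot(L[:2],q-np.array(cc)));print(len(p),'label fit',a(q,q+10*sg*L[:2]),'c->q',a(cc,q))
cv2.imwrite('pics/p5.png',np.hstack([cv2.resize(s['pixels'],(400,300)),cv2.resize(c,(400,300),interpolation=cv2.INTER_CUBIC)])[:,:,::-1])
cv2.imwrite('pics/p5.png',np.vstack([cv2.imread('pics/p5.png'),np.hstack([cv2.resize(t['pixels'][180:330,260:460],(400,300)),cv2.resize(s['pixels'][int(u[1])-75:int(u[1])+75,int(u[0])-100:int(u[0])+100],(400,300))])[:,:,::-1]])) if 100<u[0]<540 and 75<u[1]<405 else None
E
```

```text
proj (np.float64(332.0955879702839), np.float64(63.639816824875396))
lid (332.757080078125, 66.29962158203125) 37.741397857666016 [ 0.52761459 -0.22704856  0.084     ]
217 label fit -88.51770649088395 c->q -87.5988167733403
```

View pics/p5.png

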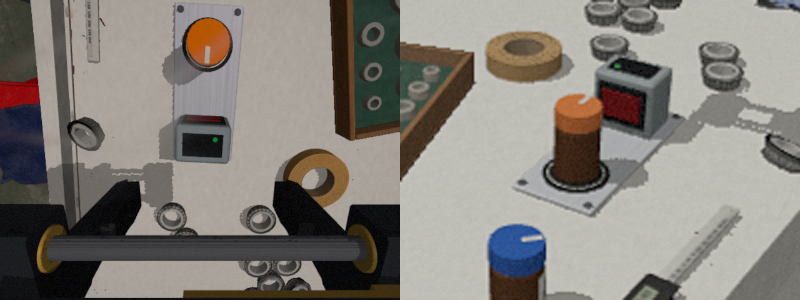

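The jar stands upright and centred in the pad's ring, with its line at about −88° against −86.5° for the scanner. The blue jar is unmoved and the gripper is clear. Handing in.

```bash
python3 -c "
from h import *
print(workorder.finish_job(), readout.get_state()['clock'])"
```

```text
the job is handed in; nothing more can be done
the job is handed in; nothing more can be done
```

The orange-lidded jar now stands upright on the scanner pad with its bar label facing the window. I handed the job in at about 11 s of the 38 s allowed. I gripped the jar from above, turned it about 80° and set it down on light contact. The gripper then opened and moved clear, and it was touching nothing at hand-in.

**Last checks:**
- **Position:** the lid centre measured (0.5276, −0.2270) against my pad estimate of (0.527, −0.2255), so about 1.5 mm off. Some of that may come from the lid's side showing in the slanted view.
- **Facing:** the lid line pointed −87.6° to −88.5°. The scanner direction is about −86.5°, so the label is within about 2° of square. I judged this from the lid line, because no camera saw the label itself on the pad.
- **Blue jar:** I never approached it, and it looks unmoved in the last scene picture, though I did not measure its position.

**Checks that failed or disagreed:**
- My first two move calls were refused because keys were missing; nothing moved.
- Some early colour-mask fits failed: one lid-line fit and the ellipse fits to the lid and the pad. I discarded the line and lid fits. The pad centre came from an imperfect ellipse that agreed with what I read by eye.

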